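# Clamp a mower handlebar tube in the yoke vise

## Task

Slide the loose handlebar tube lengthwise along the vise until its blue tape wrap is centred under the vise's top jaw, so that the jaw will bite on tape only. Then turn the T-bar handle clockwise to screw the jaw down until the tube is firmly clamped, and leave the other things on the bench where they are.

Things in the scene. Friction and masses are not known exactly. Their poses are not given: they have to be found in the camera images.
- vise: red cast yoke vise (pipe vise) bolted to the bench: base 140 x 90 x 18 mm, an arch (yoke) 116 mm wide in x and 34 mm in y over the tube, legs at x = +-49 mm, crown 150 to 176 mm high, nut boss to 192 mm. Origin: on the bench, under the vertical screw. z up; the tube lies along the vise's y axis.
- jaw: top jaw, steel, 52 mm in x, 36 mm (y -18 to 18) along the tube, on the screw's lower end; it only slides up and down. Origin: middle of the shallow inverted V on its underside; axes as the vise's. It touches the tube when its origin is 93 mm above the bench; it starts 8 to 15 mm higher. The handle's bar is always 132 mm above this origin and goes down with it.
- handle (a joint): angle of the T-bar handle on top of the screw, rad, growing clockwise seen from above, which lowers the jaw 6 mm per full turn. Starts at 0 to 7.3; the jaw meets the tube at about 15.7, then the handle stiffens: tight at 17, stalling by about 18.5 (it may spring back to 17 when let go). Before that it turns all the way round unobstructed against 0.2 N m of friction and stays where left.
- bar_end (a point): centre of the ball at one end of the handle's bar, 88 mm from the screw's axis (the other end is as far on the other side). The bar is level, steel, 12 mm thick, 194 mm long over its 18 mm end balls, through a screw head 28 mm thick that stands 15 mm above and 17 mm below the bar's centre line.
- tube: loose aluminium-coloured tube, 28 mm diameter, 280 mm long, about 0.28 kg, lying in the vise's V supports and free to slide along them. Origin: on its axis at mid-length; its y axis runs along the tube to the end with the black plug (140 mm), which points to the vise's +y side; the open cut end with two bolt holes is on the -y side.
- tape (a point): on the tube's axis at the middle of the blue tape wrap, which is 52 mm long, centred 35 mm from mid-length towards the cut end. It starts 35 to 70 mm from the jaw's middle on the vise's +y side. When it is centred under the jaw, 8 mm of tape shows on each side of the jaw.
- plug_end (a point): centre of the tube's black plugged end face, 175 mm from the middle of the tape
- driver: bystander: yellow and black cordless impact driver standing on its battery, 115 x 76 mm foot, 218 mm tall, origin under its foot; not to be disturbed
- wheel: bystander: black rubber mower wheel lying flat, 150 mm diameter, 46 mm high, origin at the middle of its underside; not to be disturbed
- bowl: bystander: small open aluminium carburettor bowl, 60 mm diameter, 32 mm high, origin at the middle of its underside; not to be disturbed
- seat (a point): point of the vise on the tube's axis under the middle of the top jaw: 78 mm above the bench, over the vise's origin. The tube rests in a V-shaped lower jaw (vise y -28 to 28 mm, 79 mm high) and in a V-shaped pipe rest of the vise (y 114 to 126 mm, 77 mm high); elsewhere it hangs clear.
Mind the look-alikes: they are no part of the job. What is meant by the vise is not turquoise or yellow, and is the larger of those in its own colour.

How it is judged:
On the way, in this order (a step that is already met when the one before it is completed fails the run):
1. the tube lies in the vise with its tape wrap under the open jaw (y of tape in the frame of vise between -0.008 and 0.008 m and contact force between jaw and tube below 1 N and angle between the y axis of tube and the y axis of vise, either way round below 0.06 rad), for 0.2 s.
2. the jaw has been screwed down tight on the tube (contact force between jaw and tube above 40 N), for 0.2 s.
At the end, for the whole second after the job is handed in: The top jaw presses on the tube with more than 40 N, the middle of the tape is within 8 mm of the jaw's middle along the tube, the tube lies straight in the V supports (within 4 mm and 0.06 rad), and tube and handle are at rest (contact force between jaw and tube above 40 N and y of tape in the frame of vise between -0.008 and 0.008 m and x of tube in the frame of vise between -0.004 and 0.004 m and angle between the y axis of tube and the y axis of vise, either way round below 0.06 rad and linear speed of tube below 0.01 m/s and velocity of joint handle between -0.1 and 0.1 rad/s); the robot touches nothing.
It fails at once if a bystander (driver, wheel or bowl) is pushed more than 25 mm away (distance of any of driver, wheel, bowl from where it was at the start of the episode above 0.025 m).
It also fails if it takes over 64 s, if anything falls off the work surface, if the arm or the gripper's body presses on something with over 40 N, if the wrist force passes 120 N, or if a joint passes its speed limit or range.

## Robot

A 6-joint arm with a two-finger parallel gripper is mounted at the origin on the work surface. World frame = base frame: x ahead of the robot, y to its left, z up, the work surface at z = 0. Lengths are in m, angles in rad, forces in N, time in s.
With the tool pointing down it reaches from about 0.3 to 0.75 m from the base axis. Payload 8.5 kg.
Tool frame: the origin (TCP) lies on the centre line of the jaws, within the pads' length; the fingertips stand 8 mm ahead of it and the grasp point (between the pads) lies 11 mm behind it; z points along the fingers, y is the line along which they close (so a half turn about z gives the same grasp; the last joint's range is limited). The gripper opens to 85 mm and grips with 20 to 120 N. Pads are 22 mm wide; open, the fingers measure 114 mm over their backs; the gripper's body (76 mm by 85 mm) begins 54 mm behind the grasp point. The pads swing forward as they close: fully open they stand 13 mm farther back than shut.
Start: joints at [0.931, 0.381, 1.297, -0, 1.464, -0.215], TCP at [0.227, 0.501, 0.211] pointing down, gripper open.
Joint ranges: [-3.11, 3.11], [-0.89, 2.33], [0.22, 2.48], [-1.42, 4.56], [0.17, 2.85], [-2.88, 2.88]. Speed limits (rad/s): [2.39, 2.39, 3.14, 3.14, 3.14, 3.14].

## Interface

Orientations are given as a unit quaternion [x, y, z, w].
In Python, from station import get_obs, snapshot, camera_params, ctrl gives the robot as it stands.
- The arm moves only by the tool arm_command, never from a script. Its argument "commands" is text: rows parted by semicolons, each of 5 numbers parted by spaces: the shift along the tool's x, y, z in mm, then the turn about the tool's z in degrees, then the opening, from 0 (shut) to 1 (fully open). In form: x y z spin gripper; .... A call has exactly 8 rows; each row is the pose to reach, as a shift and turn from the pose commanded when the call began, along the tool's axes at that moment; what a row does not reach only later rows make up. A row lasts 1/10 s, in which the tool goes at most 50 mm and 8.59 degrees, less where a joint would pass 70% of its speed; a pose out of reach is approached as far as the arm can. A call with a gripper value outside its range is refused whole. The fingers move at their own pace and stop on an object; "force" is the grip in N (left out, the last holds). Time passes only in rows, so rows that repeat a pose let the fingers close, or fill a call up. It gives the time, the measured TCP pose, the force, the opening and the grip force at its end, in the units of the state.
- get_obs(): the state, without advancing time (a new reading comes with each control period).
- snapshot(name): name is "side" or "top"; returns the picture (400x640x3 uint8, blue, green, red); there is no depth.
- camera_params(name): a dict with "intrinsics" (3x3 intrinsics, pixels), "camera_from_world" (4x4, takes a point from world to camera coordinates). Camera axes: x right, y up, looking along -z (the intrinsics and any distortion apply to the point x, -y, -z); pixel columns grow to the right and rows downward; lengths in m; the calibration is good to about 2 mm. A picture is of the moment at which its call begins. camera_params takes no time and is no camera call.
- ctrl.hand_in(): hands the job in; it is judged then, once.
The state is a dict: "clock": time; "joint_positions": joint angles; "joint_vel": joint speeds; "effort": joint torques, N m; "eef_pos": TCP position; "eef_rot": TCP orientation; "wrist_force": force on the tool from outside, world axes, zero at the start; "moment": the same for the moment, N m; "opening": opening from 0.0 (shut) to 1.0 (fully open); "grip_force": force on a finger pad.
Only numpy, scipy, OpenCV 4.12 (cv2) and the standard library are available. Lean on these libraries where they do the work, as an engineer would, in place of code of your own. Each camera call takes 0.05 s, during which the arm holds its last target. There are 200 camera calls.

## Working session

There is one attempt and no reset: what is moved stays moved. The work goes in short steps, Python scripts to look and compute and a tool call to move; the robot and the scene stay as the last step left them, time stands still between calls to the robot, and variables do not carry over. Pictures are saved under pics/ and viewed, at most 10 in all, crops included, and the job is handed in when it is done.

Besides the shell and the picture viewer there is one more tool, called after "Call:" as name(argument=value, ...), one argument or row to a line, values as JSON. arm_command: Moves the arm, as the interface text tells. Its arguments: {"type":"object","properties":{"commands":{"type":"string"},"force":{"type":"number"}},"required":["commands"]}

```bash
mkdir -p pics; cat > h.py <<'E'
import numpy as np,cv2
from station import get_obs,snapshot,camera_params,ctrl
def P(n):
    c=camera_params(n);return np.array(c["intrinsics"]),np.array(c["camera_from_world"])
def proj(n,p):
    K,T=P(n);q=T[:3,:3]@np.array(p)+T[:3,3];q=q*[1,-1,-1];u=K@q;return u[:2]/u[2]
def ray(n,uv):
    K,T=P(n);d=np.linalg.inv(K)@[uv[0],uv[1],1]*[1,-1,-1];R=T[:3,:3];return -R.T@T[:3,3],R.T@d
def onz(n,uv,z):
    o,d=ray(n,uv);return o+d*(z-o[2])/d[2]
def tri(uv1,uv2):
    o,d=ray("top",uv1);p,e=ray("side",uv2);s=np.linalg.lstsq(np.c_[d,-e],p-o,rcond=None)[0]
    a,b=o+d*s[0],p+e*s[1];return (a+b)/2,np.linalg.norm(a-b)
E
python3 - <<'E'
from h import *
for n in("top","side"):
    cv2.imwrite(f"pics/{n}0.png",snapshot(n)); c=camera_params(n);print(n,c.keys(),np.round(ray(n,(320,200)),2),P(n)[0][0,0])
o=get_obs();print(o["eef_pos"],o["eef_rot"],o["clock"],o["opening"])
E
```

```text
top dict_keys(['intrinsics', 'camera_from_world']) [[ 0.35 -0.09  1.32]
 [ 0.17  0.03 -0.98]] 487.85870108739306
side dict_keys(['intrinsics', 'camera_from_world']) [[ 0.12 -0.59  0.82]
 [ 0.47  0.52 -0.72]] 382.307723816881
[0.22649767 0.50091463 0.21059196] [ 2.10797164e-01  9.77529632e-01 -5.51370728e-04 -2.65033918e-04] 0.1 1.0004478987997394
```

View pics/top0.png

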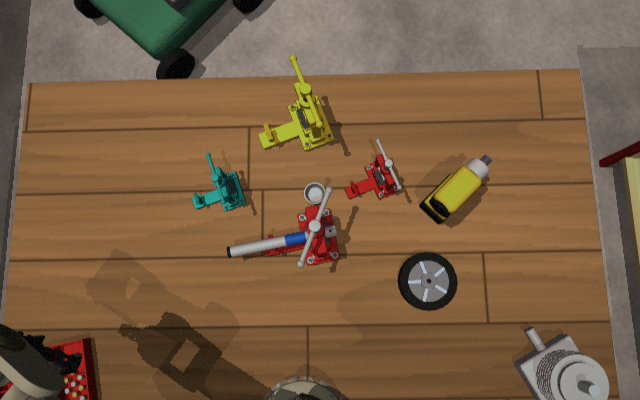

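View pics/side0.png

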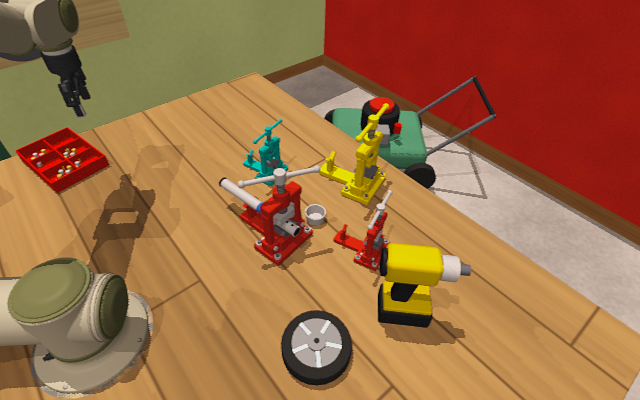

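The candidates are, in the top view: turquoise vise (220,185), yellow vise (305,125), small red vise (378,178) and large red vise (318,235). The target is the large red one: it isn't turquoise or yellow, it's the larger red, and it holds the tube with the blue tape. I'll confirm in an enlarged crop.

```bash
python3 - <<'E'
from h import *
t=cv2.imread("pics/top0.png")[165:285,215:415];s=cv2.imread("pics/side0.png")[155:275,205:405]
cv2.imwrite("pics/crop.png",np.vstack([cv2.resize(i,(800,480),interpolation=cv2.INTER_CUBIC)[:, :] for i in(t,s)])[:, :])
im=np.vstack([cv2.resize(i,None,fx=2.5*1,fy=2.5,interpolation=cv2.INTER_CUBIC) for i in(t,s)])
im=np.hstack([cv2.resize(t[:,:120],None,fx=3.3,fy=3.3,interpolation=cv2.INTER_CUBIC),cv2.resize(s[:,:120],None,fx=3.3,fy=3.3,interpolation=cv2.INTER_CUBIC)])
cv2.imwrite("pics/crop.png",im);print(im.shape)
for n in("top","side"):
    h=cv2.cvtColor(cv2.imread(f"pics/{n}0.png"),cv2.COLOR_BGR2HSV)
    m=cv2.inRange(h,(105,120,50),(125,255,255))
    k,l,st,c=cv2.connectedComponentsWithStats(m)
    print(n,[(st[i].tolist(),c[i].round(1).tolist()) for i in range(1,k) if st[i,4]>15])
E
```

```text
(396, 792, 3)
top [([285, 232, 21, 14, 207], [295.0, 238.3])]
side [([256, 203, 7, 11, 30], [258.5, 207.9])]
```

View pics/crop.png

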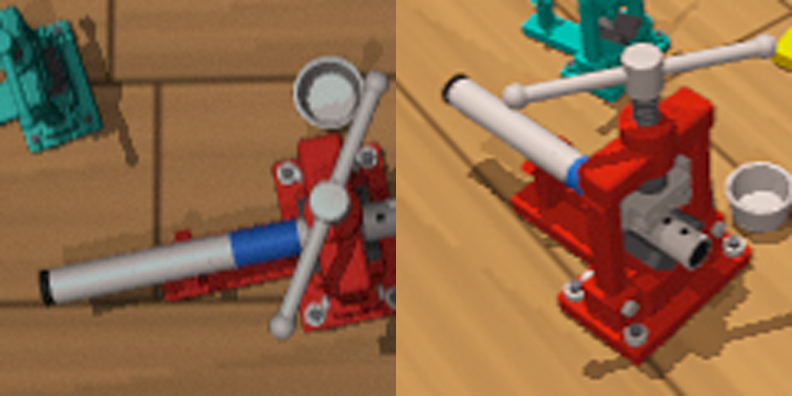

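The crop confirms it. This is the large red vise with the tube and blue tape, whose tape spans top-view columns 285–306. The bar balls sit at top (329,189.5) and (300.5,264), side (317,169) and (241,184). The plug is at top (229,252).

```bash
python3 - <<'E'
from h import *
A,e=tri((329.2,189.5),(317.4,169.2));B,f=tri((300.5,263.8),(241.1,183.8))
print("balls",A.round(4),e.round(4),B.round(4),f.round(4),"len",np.linalg.norm(A-B));C=(A+B)/2;print("axis",C)
zb=C[2]
for z in(.233,.238):
  a,b=onz("top",(329.2,189.5),z),onz("top",(300.5,263.8),z);print(z,a,b,(a+b)/2,np.linalg.norm(a-b))
print("head",onz("top",(314.7,226.2),zb+.015))
pl=tri((228.9,252),(222.9,182.3));print("plug",pl, onz("top",(228.9,252),.085))
# tube edges line: mask of tape for direction
h=cv2.cvtColor(cv2.imread("pics/top0.png"),cv2.COLOR_BGR2HSV)
m=cv2.inRange(h,(105,120,50),(125,255,255));p=np.argwhere(m)[:,::-1]
tl=onz("top",(285.,240.),.085)
print("tape left",tl)
# bright tube between 233..284
m=cv2.inRange(h,(0,0,120),(179,60,255));m[:,:234]=0;m[:,283:]=0;m[:225]=0;m[262:]=0
q=np.array([(c,np.mean(np.nonzero(m[:,c])[0])) for c in range(234,283)]);k=np.polyfit(q[:,0],q[:,1],1);print(k)
w=[onz("top",(c,np.polyval(k,c)),.083) for c in(234,282)];print(w);d=w[0]-w[1];print("tube dir",d/np.linalg.norm(d),np.degrees(np.arctan2(d[1],d[0])))
u=d/np.linalg.norm(d)
for nm,pt in(("plug",onz("top",(229,np.polyval(k,229)),.082)),("tapeleft",onz("top",(285,np.polyval(k,285)),.087)),("axis",C)):
  print(nm,pt,(pt-C)[:2]@u[:2],(pt-C)[:2]@[-u[1],u[0]])
# 4 base bolts hint: bowl, wheel
print("bowl",onz("top",(315,193),.032))
R=__import__("scipy.spatial.transform",fromlist=["Rotation"]).Rotation.from_quat(get_obs()["eef_rot"]).as_matrix();print(R.round(3))
E
```

```text
balls [ 0.5636 -0.083   0.2369] 0.0028 [ 0.3985 -0.0167  0.239 ] 0.0033 len 0.17787038116644663
axis [ 0.48105158 -0.04985919  0.23797228]
0.233 [ 0.56317717 -0.08219373  0.233     ] [ 0.39732017 -0.01561309  0.233     ] [ 0.48024867 -0.04890341  0.233     ] 0.17872192305238263
0.238 [ 0.56218258 -0.08224371  0.238     ] [ 0.39708946 -0.01596972  0.238     ] [ 0.47963602 -0.04910671  0.238     ] 0.17789879277269408
head [ 0.47770535 -0.04895919  0.25297228]
plug (array([0.43867286, 0.17739422, 0.07690537]), np.float64(0.0023002330942624)) [0.43703142 0.17609325 0.085     ]
tape left [0.46463461 0.03378294 0.085     ]
[-2.04234694e-01  2.98294592e+02]
[array([0.44071054, 0.16360854, 0.083     ]), array([0.46319517, 0.04162329, 0.083     ])]
tube dir [-0.18126896  0.98343356  0.        ] 100.44368162025602
plug [0.43844538 0.17651579 0.082     ] 0.2303479317242033 0.0008656063940638288
tapeleft [0.46422236 0.03357784 0.087     ] 0.08510539069915364 0.0014258796476496719
axis [ 0.48105158 -0.04985919  0.23797228] 0.0 0.0
bowl [ 0.59441451 -0.04185089  0.032     ]
[[-0.911  0.412 -0.001]
 [ 0.412  0.911 -0.001]
 [ 0.    -0.001 -1.   ]]
```

Call:
arm_command(
  commands="-36 -20 0 -6 0;-74 -42 0 -12 0;-112 -64 5 -18 0;-150 -86 10 -24 0;-190 -109 20 -30 0;-228 -131 30 -34.7 0;-266 -153 45 -34.7 0;-302 -174 60 -34.7 0",
  force=40,
)

```text
clock: 0.9
eef_pos: [0.4309, 0.2164, 0.1506]
eef_rot: [-0.09, 0.996, -0.0, 0.0]
wrist_force: [1.5, 1.2, 0.6]
opening: -0.004
grip_force: 0.0
```

Call:
arm_command(
  commands="0 0 15 0 0;0 0 35 0 0;0 0 55 0 0;0 0 70 0 0;0 0 81 0 0;0 0 81 0 0;0 0 81 0 0;0 0 81 0 0",
)

```text
clock: 1.7
eef_pos: [0.4305, 0.2183, 0.0708]
eef_rot: [-0.09, 0.996, 0.0, 0.001]
wrist_force: [-0.2, 0.0, -0.4]
opening: -0.004
grip_force: 0.0
```

```bash
python3 - <<'E'
from h import *
from scipy.spatial.transform import Rotation as R
o=get_obs();print(o["eef_pos"],R.from_quat(o["eef_rot"]).as_matrix().round(3),o["clock"],o["opening"],o["wrist_force"])
t=snapshot("top")[150:290,190:370];s=snapshot("side")[130:270,170:350]
cv2.imwrite("pics/p1.png",np.hstack([cv2.resize(i,None,fx=2.2,fy=2.2,interpolation=cv2.INTER_CUBIC) for i in(t,s)]))
E
```

```text
[0.43054066 0.21825648 0.07083687] [[-0.984 -0.18   0.001]
 [-0.18   0.984  0.   ]
 [-0.001  0.    -1.   ]] 1.7 -0.003655461152301313 [-0.20601107  0.04442136 -0.37386381]
```

View pics/p1.png

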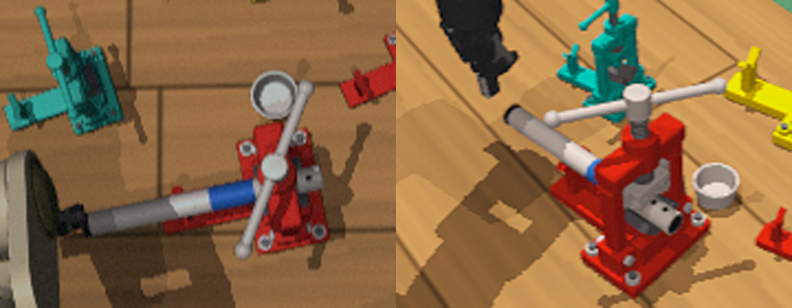

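The closed fingertips (crop 73,220) stand just beyond the plug (crop 90,225) and in line with the tube. I'll push now.

Call:
arm_command(
  commands="0 -8 0 0 0;0 -16 0 0 0;0 -24 0 0 0;0 -32 0 0 0;0 -40 0 0 0;0 -46 0 0 0;0 -50 0 0 0;0 -50 0 0 0",
)

```text
clock: 2.6
eef_pos: [0.4393, 0.1683, 0.0701]
eef_rot: [-0.09, 0.996, -0.0, 0.0]
wrist_force: [-0.7, -0.5, 0.2]
opening: 0.0
grip_force: 0.0
```

```bash
cat >> h.py <<'E'
C=np.array([.480,-.0495]);U=np.array([-.181,.983])
def tape():
    i=snapshot("top");cv2.imwrite("pics/last.png",i)
    h=cv2.cvtColor(i,cv2.COLOR_BGR2HSV);m=cv2.inRange(h,(105,120,50),(125,255,255));m[:,:240]=0;m[:,340:]=0
    m[:225]=0;m[262:]=0
    q=np.argwhere(m)[:,::-1].astype(float);s=np.array([((onz("top",p,.087)[:2]-C)@U) for p in q])
    mm=cv2.inRange(h,(0,0,0),(179,90,255)) 
    print("tape s range",s.min(),s.max(),len(q))
E
python3 - <<'E'
from h import *
tape();o=get_obs();print(o["eef_pos"],(o["eef_pos"][:2]-C)@U,o["wrist_force"])
E
```

```text
tape s range 0.02601993153366433 0.06521795897567069 152
[0.43917684 0.16858354 0.07011372] 0.2217651069931273 [-0.16309106 -0.4500528   0.32541188]
```

Call:
arm_command(
  commands="0 -7 0 0 0;0 -14 0 0 0;0 -21 0 0 0;0 -27 0 0 0;0 -31 0 0 0;0 -34 0 0 0;0 -34 0 0 0;0 -34 0 0 0",
)

```text
clock: 3.45
eef_pos: [0.4453, 0.1352, 0.0701]
eef_rot: [-0.09, 0.996, -0.0, 0.0]
wrist_force: [0.1, -0.2, -0.3]
opening: -0.0
grip_force: 0.0
```

```bash
python3 - <<'E'
from h import *
tape();o=get_obs();print(o["eef_pos"],(o["eef_pos"][:2]-C)@U,o["wrist_force"])
t=cv2.imread("pics/last.png")[190:280,250:350];s=snapshot("side");cv2.imwrite("pics/lastside.png",s);s=s[160:260,220:320]
cv2.imwrite("pics/p2.png",np.hstack([cv2.resize(i,(400,int(i.shape[0]*4)),interpolation=cv2.INTER_CUBIC)[:360] for i in(t,s)]))
E
```

```text
tape s range -0.019177193309457094 0.03147602434257644 25
[0.44526435 0.13533745 0.0701004 ] 0.18798236659741463 [-0.63713529  0.88474431 -0.10862636]
```

View pics/p2.png

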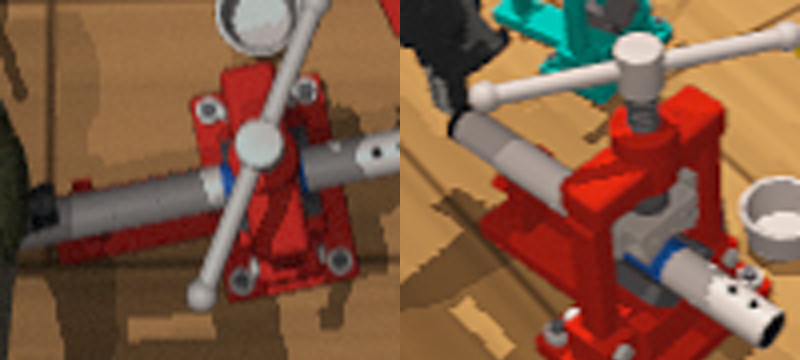

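Blue tape now shows on both sides of the jaw (top-view crop x≈219–232 and x≈300–310). I'll take a profile along the tube to get its centre.

```bash
python3 - <<'E'
from h import *
t=cv2.imread("pics/last.png").astype(float);N=np.array([U[1],-U[0]])
for s in np.arange(-.05,.05,.002):
    v=[]
    for n in np.arange(-.009,.010,.003):
        p=C+U*s+N*n; z=.078+np.sqrt(.014**2-n**2)
        u=proj("top",(*p,z)); c=cv2.getRectSubPix(t.astype(np.float32),(1,1),tuple(map(float,u)))[0,0]; v.append(int(c[0]-c[2]))
    print(round(s,3),v)
E
```

```text
-0.05 [-8, -7, -7, -5, -5, -7, -4]
-0.048 [-7, -7, -7, -6, -6, -8, -6]
-0.046 [-4, -8, -7, -7, -6, -7, -8]
-0.044 [-4, -8, -6, -7, -7, -8, -8]
-0.042 [-5, -6, -8, -8, -7, -8, -9]
-0.04 [-6, -6, -7, -7, -6, -7, -8]
-0.038 [-6, -7, -6, -5, -5, -5, -6]
-0.036 [-6, -8, -7, -6, -6, -8, -5]
-0.034 [-7, -8, -7, -7, -6, -7, -5]
-0.032 [-7, -8, -7, -7, -7, -6, -5]
-0.03 [-6, -8, -7, -6, -6, -6, -5]
-0.028 [-6, -6, -7, -5, -7, -6, -5]
-0.026 [-7, -6, -6, -5, -6, -6, -4]
-0.024 [-7, -6, -6, -7, -5, -5, -6]
-0.022 [-2, 3, -2, -5, -2, 4, 0]
-0.02 [33, 31, 25, 37, 36, 26, -4]
-0.018 [44, 54, 57, 30, -13, -39, -46]
-0.016 [8, 8, -5, -39, -66, -74, -79]
-0.014 [-51, -37, -43, -67, -85, -88, -86]
-0.012 [-73, -65, -67, -82, -87, -90, -84]
-0.01 [-76, -63, -78, -89, -84, -88, -73]
-0.008 [-69, -67, -88, -90, -87, -66, -21]
-0.006 [-63, -74, -86, -85, -82, -44, -13]
-0.004 [-70, -82, -88, -90, -70, -23, -8]
-0.002 [-72, -86, -88, -87, -48, -11, -5]
0.0 [-72, -88, -87, -80, -31, -7, -2]
0.002 [-72, -87, -92, -68, -22, -6, 0]
0.004 [-77, -87, -91, -73, -28, -6, 3]
0.006 [-78, -94, -111, -98, -35, -3, 3]
0.008 [-86, -117, -120, -76, -23, -3, 2]
0.01 [-101, -114, -62, -28, -13, -5, 0]
0.012 [-100, -68, -24, -10, -12, -6, -2]
0.014 [-77, -24, -11, -11, -12, -7, -6]
0.016 [-22, -11, -11, -6, -7, -9, -12]
0.018 [-9, -12, -10, -6, -10, -12, -25]
0.02 [-10, -8, -6, -11, -27, -66, -106]
0.022 [-9, -8, -9, -13, -39, -100, -134]
0.024 [-5, -9, -3, 33, 11, -71, -93]
0.026 [-9, -8, 26, 78, 84, 73, 29]
0.028 [0, 47, 102, 108, 106, 107, 93]
0.03 [12, 66, 99, 104, 91, 92, 94]
0.032 [28, 45, 44, 55, 51, 49, 48]
0.034 [-1, -8, -2, 20, 7, -10, -9]
0.036 [-9, -7, 4, 7, -4, -11, -10]
0.038 [-10, -8, 2, 6, -5, -12, -9]
0.04 [-11, -9, 1, 4, -7, -12, -10]
0.042 [-10, -9, 0, 4, -4, -10, -9]
0.044 [-7, -8, -3, 0, -4, -9, -11]
0.046 [-6, -7, -6, -6, -7, -7, -7]
0.048 [-7, -9, -5, -7, -8, -7, -5]
```

```bash
python3 - <<'E'
from h import *
b=[(208,110),(306,90),(240,282),(340,262)]
w=np.array([onz("top",(250+x/4,190+y/4),.022) for x,y in b]);print(w,w.mean(0),(w.mean(0)[:2]-C)@U)
t=cv2.imread("pics/lastside.png").astype(np.float32);N=np.array([U[1],-U[0]])
o,_=ray("side",(320,200))
for s in np.arange(-.04,-.008,.002):
    v=[]
    for a in (0,20,40,60,80):
        # surface point, angle from top toward camera
        a=np.radians(a);sg=np.sign((o[:2]-C)@N);p=C+U*s+N*sg*.014*np.sin(a)
        c=cv2.getRectSubPix(t,(1,1),tuple(map(float,proj("side",(*p,.078+.014*np.cos(a))))))[0,0];v.append(int(c[0]-c[2]))
    print(round(s,3),v)
E
```

```text
[[ 0.53014513 -0.00561348  0.022     ]
 [ 0.54233527 -0.07162417  0.022     ]
 [ 0.4152316  -0.02574497  0.022     ]
 [ 0.42712139 -0.09198809  0.022     ]] [ 0.47870835 -0.04874268  0.022     ] 0.0009782358936053935
-0.04 [-20, -21, -21, -19, -19]
-0.038 [-22, -21, -21, -20, -13]
-0.036 [-22, -21, -21, -20, -14]
-0.034 [-22, -22, -21, -20, -15]
-0.032 [-21, -22, -21, -20, -15]
-0.03 [-20, -22, -21, -20, -16]
-0.028 [-22, -22, -22, -20, -15]
-0.026 [-24, -23, -23, -22, -14]
-0.024 [-21, -18, -11, -7, -2]
-0.022 [-2, 9, 21, 17, 28]
-0.02 [47, 71, 79, 73, 83]
-0.018 [98, 108, 103, 102, 81]
-0.016 [102, 103, 103, 99, 75]
-0.014 [85, 74, 81, 87, 72]
-0.012 [39, 24, 41, 53, 65]
-0.01 [-2, -5, 0, 26, 69]
```

The tape centre is about 4.5 mm to the +y side, so I'll nudge it and back off.

Call:
arm_command(
  commands="0 -2 0 0 0;0 -4 0 0 0;0 -5 0 0 0;0 -5 0 0 0;0 8 0 0 0;0 25 0 0 0;0 40 0 0 0;0 40 0 0 0",
)

```text
clock: 4.35
eef_pos: [0.4375, 0.1764, 0.0701]
eef_rot: [-0.091, 0.996, -0.0, 0.0]
wrist_force: [0.7, 0.6, -0.1]
opening: 0.001
grip_force: 0.0
```

```bash
python3 - <<'E'
from h import *
o=get_obs();print(o["eef_pos"],(o["eef_pos"][:2]-C)@U,o["wrist_force"],o["joint_positions"])
t=snapshot("top").astype(np.float32);cv2.imwrite("pics/last.png",t);N=np.array([U[1],-U[0]])
for s in list(np.arange(-.032,-.012,.002))+list(np.arange(.02,.036,.002)):
    v=[]
    for n in np.arange(-.009,.010,.003):
        p=C+U*s+N*n; z=.078+np.sqrt(.014**2-n**2)
        c=cv2.getRectSubPix(t,(1,1),tuple(map(float,proj("top",(*p,z)))))[0,0]; v.append(int(c[0]-c[2]))
    print(round(s,3),v)
E
```

```text
[0.43748139 0.17642643 0.07013375] 0.2297815511911616 [ 0.65328981  0.55522937 -0.12648399] [ 1.31639531e-01  4.12255840e-01  1.72168099e+00 -1.00783489e-04
  1.00763489e+00 -1.62216435e+00]
-0.032 [-6, -8, -7, -7, -5, -5, -5]
-0.03 [-7, -6, -6, -7, -6, -7, -5]
-0.028 [-6, -7, -7, -7, -5, -6, -5]
-0.026 [4, -5, -6, 4, 6, -1, -3]
-0.024 [33, 41, 44, 38, 35, 35, 41]
-0.022 [72, 76, 71, 70, 73, 68, 61]
-0.02 [76, 74, 72, 75, 70, 58, 33]
-0.018 [55, 60, 50, 31, -5, -34, -45]
-0.016 [6, 10, -4, -42, -67, -76, -84]
-0.014 [-52, -36, -45, -70, -87, -86, -86]
0.02 [-11, -8, -7, -11, -26, -65, -110]
0.022 [-10, -8, -10, -13, -39, -100, -136]
0.024 [-3, -8, -4, 31, 11, -72, -94]
0.026 [-9, -9, 11, 54, 69, 62, 17]
0.028 [-11, 0, 35, 42, 40, 23, 9]
0.03 [-9, -5, 0, -9, -11, -11, -6]
0.032 [-8, -8, -7, -1, -7, -11, -11]
0.034 [-10, -9, -3, 4, -4, -10, -11][ WARN:0@4.581] global loadsave.cpp:1063 imwrite_ Unsupported depth image for selected encoder is fallbacked to CV_8U.
```

Centred to about 1.5 mm. Next I'll raise, spin and go to the handle, with the pusher on the counter-clockwise side of the near bar end.

Call:
arm_command(
  commands="0 0 -48 8 0;0 0 -96 16 0;12 -30 -135 24 0;24 -69 -165 32 0;36 -108 -195 40 0;47 -147 -205 48 0;59 -186 -205 56 0;71 -226 -205 64 0",
  force=120,
)

```text
clock: 5.2
eef_pos: [0.4082, -0.0622, 0.2756]
eef_rot: [0.454, 0.891, -0.0, 0.001]
wrist_force: [1.2, 0.2, -0.3]
opening: 0.002
grip_force: 0.0
```

Call:
arm_command(
  commands="0 0 0 8 0;0 0 0 16 0;0 0 0 24 0;0 0 0 32 0;0 0 0 36.4 0;0 0 0 36.4 0;0 0 0 36.4 0;0 0 0 36.4 0",
)

```text
clock: 6.0
eef_pos: [0.4088, -0.0604, 0.2751]
eef_rot: [0.707, 0.707, -0.0, 0.0]
wrist_force: [0.0, -0.2, 0.4]
opening: 0.001
grip_force: 0.0
```

```bash
cat >> h.py <<'E'
def st():
    from scipy.spatial.transform import Rotation as R
    o=get_obs();p=o["eef_pos"];d=p[:2]-C
    print(np.round(p,4),"r",np.hypot(*d).round(4),"ang",np.degrees(np.arctan2(d[1],d[0])).round(1),"F",np.round(o["wrist_force"],1),"t",o["clock"],"M",np.round(o["moment"],2))
    print(R.from_quat(o["eef_rot"]).as_matrix().round(3).tolist(),np.round(o["joint_positions"],2))
def circ(a0,step,r=.070,n=8,p0=None):
    p=get_obs()["eef_pos"][:2] if p0 is None else p0
    for i in range(1,n+1):
        a=np.radians(a0-step*i);q=C+r*np.array([np.cos(a),np.sin(a)]);d=(q-p)*1000;print(f"{d[1]:.0f} {d[0]:.0f} 0 0 0",end=";")
    print()
E
python3 - <<'E'
from h import *
st()
E
```

```text
[ 0.4088 -0.0604  0.2751] r 0.0721 ang -171.3 F [ 0.  -0.2  0.4] t 6.0 M [-0.04  0.02  0.08]
[[-0.001, 1.0, -0.0], [1.0, 0.001, -0.0], [-0.0, -0.0, -1.0]] [-0.43  0.09  1.51 -0.    1.54 -0.44]
```

```bash
python3 - <<'E'
from h import *
circ(188.7,15,n=5)
for a in(113.7,-6.3,-126.3):
    circ(a,15,p0=C+.070*np.array([np.cos(np.radians(a)),np.sin(np.radians(a))]))
E
```

```text
19 2 0 0 0;36 6 0 0 0;52 15 0 0 0;66 27 0 0 0;75 43 0 0 0;
5 18 0 0 0;5 36 0 0 0;1 54 0 0 0;-8 70 0 0 0;-20 83 0 0 0;-36 92 0 0 0;-54 97 0 0 0;-72 98 0 0 0;
-18 -4 0 0 0;-34 -13 0 0 0;-47 -26 0 0 0;-56 -41 0 0 0;-62 -59 0 0 0;-62 -77 0 0 0;-58 -95 0 0 0;-49 -111 0 0 0;
13 -13 0 0 0;28 -23 0 0 0;46 -28 0 0 0;64 -28 0 0 0;82 -24 0 0 0;98 -15 0 0 0;111 -2 0 0 0;121 13 0 0 0;
```

Call:
arm_command(
  commands="0 0 20 0 0;0 0 40 0 0;0 0 55 0 0;19 2 55 0 0;36 6 55 0 0;52 15 55 0 0;66 27 55 0 0;75 43 55 0 0",
)

```text
clock: 6.8
eef_pos: [0.4521, 0.015, 0.2207]
eef_rot: [0.707, 0.707, -0.0, 0.001]
wrist_force: [-2.0, -3.1, 5.0]
opening: 0.002
grip_force: 2.8
```

```bash
python3 - <<'E'
from h import *
st()
t=snapshot("top")[170:290,230:390];s=snapshot("side")[110:260,190:350]
cv2.imwrite("pics/p3.png",np.hstack([cv2.resize(i,(400,360),interpolation=cv2.INTER_CUBIC) for i in(t,s)]))
E
```

```text
[0.4521 0.015  0.2207] r 0.0703 ang 113.4 F [-2.  -3.1  5. ] t 6.8 M [-0.53  0.37 -0.03]
[[-0.001, 1.0, 0.001], [1.0, 0.001, -0.002], [-0.002, 0.001, -1.0]] [-0.23  0.2   1.53 -0.    1.41 -0.23]
```

View pics/p3.png

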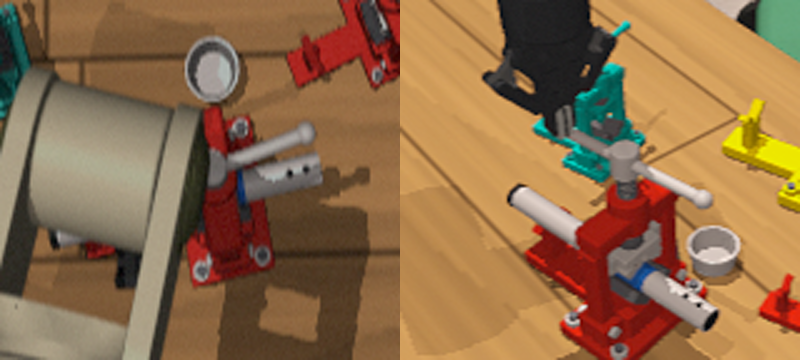

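The bar has turned with the pusher: its free ball is at crop (308,132) in the top view and the fingers bear on the other arm. I'll continue round.

Call:
arm_command(
  commands="5 18 0 0 0;5 36 0 0 0;1 54 0 0 0;-8 70 0 0 0;-20 83 0 0 0;-36 92 0 0 0;-54 97 0 0 0;-72 98 0 0 0",
)

```text
clock: 7.7
eef_pos: [0.5499, -0.0589, 0.2197]
eef_rot: [0.707, 0.707, -0.0, -0.0]
wrist_force: [0.6, -0.2, -0.2]
opening: 0.0
grip_force: 0.0
```

Call:
arm_command(
  commands="-18 -4 0 0 0;-34 -13 0 0 0;-47 -26 0 0 0;-56 -41 0 0 0;-62 -59 0 0 0;-62 -77 0 0 0;-58 -95 0 0 0;-49 -111 0 0 0",
)

```text
clock: 8.5
eef_pos: [0.4375, -0.1073, 0.2198]
eef_rot: [0.708, 0.706, -0.0, -0.0]
wrist_force: [-0.6, -0.1, 1.1]
opening: 0.003
grip_force: 0.0
```

Call:
arm_command(
  commands="13 -13 0 0 0;28 -23 0 0 0;46 -28 0 0 0;64 -28 0 0 0;82 -24 0 0 0;98 -15 0 0 0;111 -2 0 0 0;121 13 0 0 0",
)

```text
clock: 9.3
eef_pos: [0.4518, 0.0156, 0.2201]
eef_rot: [0.707, 0.707, -0.0, -0.0]
wrist_force: [-0.3, -0.7, 0.0]
opening: 0.002
grip_force: 0.0
```

```bash
python3 - <<'E'
from h import *
st()
E
```

```text
[0.4518 0.0156 0.2201] r 0.0709 ang 113.4 F [-0.3 -0.7  0. ] t 9.3 M [ 0.02 -0.02  0.03]
[[-0.0, 1.0, -0.0], [1.0, 0.0, -0.0], [-0.0, -0.0, -1.0]] [-0.23  0.2   1.53 -0.    1.41 -0.23]
```

```bash
python3 - <<'E'
from h import *
t=snapshot("top")[170:290,230:390];s=snapshot("side")[110:260,190:350]
cv2.imwrite("pics/p4.png",np.hstack([cv2.resize(i,(400,360),interpolation=cv2.INTER_CUBIC) for i in(t,s)]))
E
```

```text
(no output)
```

View pics/p4.png

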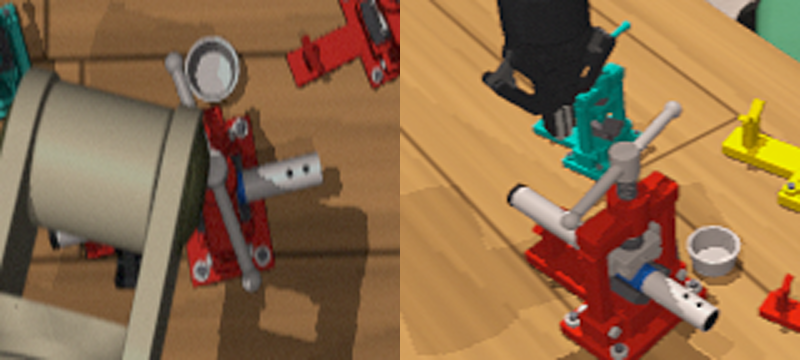

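```bash
python3 - <<'E'
from h import *
A,e=tri((299.6,190.7),(300.4,155));B,f=tri((330,264.7),(258,202.1));print(A,e,B,f,(A+B)/2)
d=A-B;print(np.degrees(np.arctan2(d[1],d[0])))
E
```

```text
[ 0.56374142 -0.01667992  0.23644644] 0.005856419246641059 [ 0.39695575 -0.08216833  0.23453076] 0.006384490631332394 [ 0.48034859 -0.04942413  0.2354886 ]
21.437457753566566
```

```bash
cat >> h.py <<'E'
def bar(z=.234,tag="b"):
    ims={n:snapshot(n) for n in("top","side")}
    for n in ims: cv2.imwrite(f"pics/{tag}_{n}.png",ims[n])
    out={}
    for n in ims:
        h=cv2.GaussianBlur(ims[n],(3,3),0);h=cv2.cvtColor(h,cv2.COLOR_BGR2HSV).astype(int);res=[]
        for a in range(0,360,3):
            k=[]
            for r in (.03,.04,.05,.06,.07,.08,.09):
                u=np.round(proj(n,(C[0]+r*np.cos(np.radians(a)),C[1]+r*np.sin(np.radians(a)),z))).astype(int)
                c=h[u[1],u[0]];k.append(c[1]<45 and c[2]>85)
            if sum(k)>=6: res.append(a)
        out[n]=res
    print(out)
E
python3 - <<'E'
from h import *
bar(.2355)
for a,s in((113.7,9),(41.7,4)):
    circ(a,s,p0=C+.070*np.array([np.cos(np.radians(a)),np.sin(np.radians(a))]))
E
```

```text
{'top': [201, 261, 264, 267, 270], 'side': [21, 24, 201, 204]}
4 10 0 0 0;6 21 0 0 0;6 32 0 0 0;4 43 0 0 0;1 54 0 0 0;-4 63 0 0 0;-10 72 0 0 0;-18 80 0 0 0;
-4 3 0 0 0;-8 6 0 0 0;-12 9 0 0 0;-16 11 0 0 0;-21 13 0 0 0;-25 14 0 0 0;-30 16 0 0 0;-35 17 0 0 0;
```

Call:
arm_command(
  commands="4 10 2 0 0;6 21 4 0 0;6 32 6 0 0;4 43 6 0 0;1 54 6 0 0;-4 63 6 0 0;-10 72 6 0 0;-18 80 6 0 0",
)

```text
clock: 10.3
eef_pos: [0.5326, -0.004, 0.2141]
eef_rot: [0.707, 0.707, -0.0, 0.0]
wrist_force: [-0.3, 0.5, -0.1]
opening: -0.0
grip_force: 0.0
```

```bash
python3 - <<'E'
from h import *
st();bar(.2355,"c")
E
```

```text
[ 0.5326 -0.004   0.2141] r 0.0696 ang 40.9 F [-0.3  0.5 -0.1] t 10.3 M [ 0.01 -0.03  0.02]
[[0.001, 1.0, -0.0], [1.0, -0.001, -0.0], [-0.0, -0.0, -1.0]] [-0.23  0.35  1.34 -0.    1.45 -0.23]
{'top': [201, 261, 264, 267], 'side': [21, 24, 201, 204]}
```

Call:
arm_command(
  commands="-4 3 0 0 0;-8 6 0 0 0;-12 9 0 0 0;-16 11 0 0 0;-21 13 0 0 0;-25 14 0 0 0;-30 16 0 0 0;-35 17 0 0 0",
)

```text
clock: 11.2
eef_pos: [0.549, -0.0387, 0.2142]
eef_rot: [0.707, 0.707, 0.0, -0.0]
wrist_force: [-2.0, 2.3, 1.8]
opening: -0.003
grip_force: 1.7
```

```bash
python3 - <<'E'
from h import *
st();bar(.2355,"d")
s=cv2.imread("pics/d_side.png")[90:240,200:350];t=cv2.imread("pics/d_top.png")[170:290,250:370]
cv2.imwrite("pics/p5.png",np.hstack([cv2.resize(i,(398,398),interpolation=cv2.INTER_CUBIC) for i in(t,s)]))
E
```

```text
[ 0.549  -0.0387  0.2142] r 0.0698 ang 8.9 F [-2.   2.3  1.8] t 11.2 M [ 0.47  0.37 -0.04]
[[0.001, 1.0, 0.0], [1.0, -0.001, 0.0], [0.0, 0.0, -1.0]] [-0.29  0.38  1.29  0.    1.47 -0.28]
{'top': [261, 264, 267], 'side': [171, 174, 177, 351, 354, 357]}
```

View pics/p5.png

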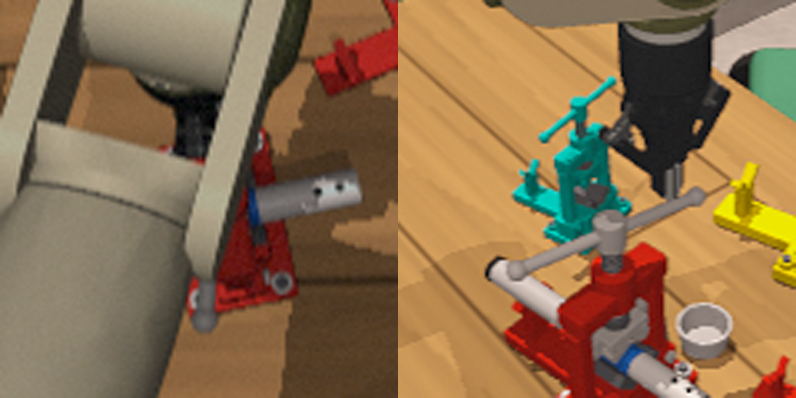

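Contact is good at slow speed: the near ball is at side crop (516,270) and the fingers bear on the far arm. I'll check the bar height to count turns.

```bash
python3 - <<'E'
from h import *
print(tri((311.8,265.9),(244.5,191.8)))
for z in(.240,.236,.232,.228):
    for a in (171,174,177): print(z,a,[proj(n,(C[0]+.088*np.cos(np.radians(a)),C[1]+.088*np.sin(np.radians(a)),z)).round(1).tolist() for n in("top","side")])
# head top in side: rows of grey along axis column, initial vs now
for f in("side0","lastside","b_side","c_side","d_side"):
    im=cv2.imread(f"pics/{f}.png");h=cv2.cvtColor(im,cv2.COLOR_BGR2HSV)
    u=proj("side",(*C,.253));c=int(round(u[0]));print(f,u.round(1),h[160:205,c,2].tolist())
E
```

```text
(array([ 0.39273491, -0.04099906,  0.23671074]), np.float64(0.0013540107871985486))
0.24 171 [[309.5, 265.4], [242.8, 189.4]]
0.24 174 [[311.5, 265.7], [243.7, 190.7]]
0.24 177 [[313.6, 265.8], [244.8, 191.9]]
0.236 171 [[309.6, 265.5], [243.1, 190.7]]
0.236 174 [[311.6, 265.8], [244.0, 192.0]]
0.236 177 [[313.7, 265.9], [245.0, 193.2]]
0.232 171 [[309.6, 265.6], [243.3, 192.0]]
0.232 174 [[311.7, 265.8], [244.2, 193.3]]
0.232 177 [[313.8, 266.0], [245.2, 194.5]]
0.228 171 [[309.7, 265.7], [243.5, 193.3]]
0.228 174 [[311.8, 265.9], [244.4, 194.6]]
0.228 177 [[313.9, 266.0], [245.4, 195.8]]
side0 [278.8 171.6] [76, 68, 69, 94, 102, 90, 81, 74, 235, 227, 219, 217, 219, 222, 226, 221, 140, 125, 128, 128, 128, 127, 126, 125, 127, 104, 75, 56, 81, 86, 68, 73, 78, 132, 154, 154, 161, 134, 129, 129, 126, 137, 150, 205, 181]
lastside [278.8 171.6] [80, 69, 72, 99, 106, 97, 86, 79, 242, 234, 226, 224, 225, 229, 233, 228, 146, 131, 133, 132, 133, 132, 131, 131, 134, 110, 80, 60, 83, 91, 74, 76, 82, 138, 161, 160, 167, 140, 134, 135, 131, 143, 157, 212, 188]
b_side [278.8 171.6] [81, 74, 74, 101, 108, 97, 90, 87, 85, 167, 162, 157, 156, 160, 165, 164, 163, 135, 133, 135, 133, 123, 116, 128, 128, 132, 84, 91, 81, 71, 79, 90, 69, 107, 131, 132, 137, 131, 128, 128, 127, 128, 131, 135, 133]
c_side [278.8 171.6] [81, 72, 72, 101, 108, 98, 89, 86, 84, 244, 234, 227, 225, 228, 233, 236, 210, 137, 131, 133, 132, 121, 115, 127, 128, 131, 85, 90, 80, 70, 79, 89, 69, 105, 129, 126, 133, 128, 126, 127, 126, 124, 191, 136, 129]
d_side [278.8 171.6] [83, 71, 75, 102, 110, 97, 88, 88, 86, 136, 130, 125, 124, 147, 165, 163, 166, 136, 133, 133, 133, 131, 131, 130, 132, 133, 89, 80, 77, 80, 87, 91, 72, 161, 164, 163, 169, 142, 137, 137, 134, 146, 161, 161, 152]
```

```bash
python3 - <<'E'
from h import *
for k in range(5):
    a=9.7-72*k; print(a);circ(a,9,p0=C+.070*np.array([np.cos(np.radians(a)),np.sin(np.radians(a))]))
E
```

```text
9.7
-11 1 0 0 0;-22 0 0 0 0;-33 -2 0 0 0;-43 -6 0 0 0;-52 -12 0 0 0;-61 -19 0 0 0;-68 -27 0 0 0;-74 -36 0 0 0;
-62.3
-4 -10 0 0 0;-7 -21 0 0 0;-8 -32 0 0 0;-7 -43 0 0 0;-5 -53 0 0 0;-1 -64 0 0 0;5 -73 0 0 0;12 -81 0 0 0;
-134.3
8 -7 0 0 0;18 -13 0 0 0;28 -17 0 0 0;38 -20 0 0 0;49 -21 0 0 0;60 -20 0 0 0;71 -18 0 0 0;81 -14 0 0 0;
-206.3
9 6 0 0 0;18 13 0 0 0;25 21 0 0 0;31 30 0 0 0;35 40 0 0 0;38 51 0 0 0;39 62 0 0 0;38 73 0 0 0;
-278.3
-2 11 0 0 0;-7 21 0 0 0;-12 30 0 0 0;-19 39 0 0 0;-27 46 0 0 0;-37 52 0 0 0;-47 56 0 0 0;-57 59 0 0 0;
```

Call:
arm_command(
  commands="-11 1 1 0 0;-22 0 2 0 0;-33 -2 3 0 0;-43 -6 4 0 0;-52 -12 5 0 0;-61 -19 6 0 0;-68 -27 6 0 0;-74 -36 6 0 0",
)

```text
clock: 12.1
eef_pos: [0.5121, -0.113, 0.2081]
eef_rot: [0.707, 0.707, 0.0, 0.0]
wrist_force: [2.2, 2.2, 1.5]
opening: -0.002
grip_force: 1.5
```

```bash
python3 - <<'E'
from h import *
st();bar(.2345,"e")
E
```

```text
[ 0.5121 -0.113   0.2081] r 0.0712 ang -63.2 F [2.2 2.2 1.5] t 12.1 M [ 0.38 -0.33 -0.02]
[[0.001, 1.0, 0.0], [1.0, -0.001, -0.0], [-0.0, 0.0, -1.0]] [-0.44  0.34  1.37 -0.    1.43 -0.44]
{'top': [], 'side': [96, 99, 102, 105, 279, 282, 285]}
```

Call:
arm_command(
  commands="-4 -10 0 0 0;-7 -21 0 0 0;-8 -32 0 0 0;-7 -43 0 0 0;-5 -53 0 0 0;-1 -64 0 0 0;5 -73 0 0 0;12 -81 0 0 0",
)

```text
clock: 13.0
eef_pos: [0.431, -0.0999, 0.2081]
eef_rot: [0.707, 0.707, -0.0, 0.0]
wrist_force: [3.3, -0.6, 0.5]
opening: 0.0
grip_force: 1.4
```

```bash
python3 - <<'E'
from h import *
st();bar(.233,"f")
E
```

```text
[ 0.431  -0.0999  0.2081] r 0.0703 ang -134.2 F [ 3.3 -0.6  0.5] t 13.0 M [-0.23 -0.53 -0.02]
[[0.001, 1.0, -0.0], [1.0, -0.001, -0.001], [-0.001, -0.0, -1.0]] [-0.5   0.19  1.58 -0.    1.37 -0.5 ]
{'top': [33, 36, 243, 246], 'side': []}
```

Call:
arm_command(
  commands="8 -7 0 0 0;18 -13 0 0 0;28 -17 0 0 0;38 -20 0 0 0;49 -21 0 0 0;60 -20 0 0 0;71 -18 0 0 0;81 -14 0 0 0",
)

```text
clock: 13.9
eef_pos: [0.4179, -0.0183, 0.2082]
eef_rot: [0.707, 0.707, -0.0, -0.0]
wrist_force: [-1.3, -2.7, 2.4]
opening: 0.002
grip_force: 1.5
```

```bash
python3 - <<'E'
from h import *
st();bar(.232,"g")
E
```

```text
[ 0.4179 -0.0183  0.2082] r 0.0695 ang 153.3 F [-1.3 -2.7  2.4] t 13.9 M [-0.59 -0.04 -0.04]
[[0.0, 1.0, -0.0], [1.0, -0.0, -0.0], [-0.0, -0.0, -1.0]] [-0.33  0.15  1.63 -0.    1.36 -0.33]
{'top': [264, 267, 270, 321, 324], 'side': [138, 141, 318, 321, 324]}
```

Call:
arm_command(
  commands="9 6 0 0 0;18 13 0 0 0;25 21 0 0 0;31 30 0 0 0;35 40 0 0 0;38 51 0 0 0;39 62 0 0 0;38 73 0 0 0",
)

```text
clock: 14.8
eef_pos: [0.4915, 0.0188, 0.2079]
eef_rot: [0.707, 0.707, -0.0, -0.001]
wrist_force: [-4.4, -1.6, 1.3]
opening: 0.001
grip_force: 2.1
```

```bash
python3 - <<'E'
from h import *
st();bar(.231,"h")
E
```

```text
[0.4915 0.0188 0.2079] r 0.0693 ang 80.5 F [-4.4 -1.6  1.3] t 14.8 M [-0.31  0.65 -0.05]
[[0.001, 1.0, -0.001], [1.0, -0.001, 0.0], [0.0, -0.001, -1.0]] [-0.2   0.28  1.46 -0.    1.4  -0.2 ]
{'top': [246, 249, 261], 'side': [63, 66, 69, 246, 249]}
```

Call:
arm_command(
  commands="-2 11 0 0 0;-7 21 0 0 0;-12 30 0 0 0;-19 39 0 0 0;-27 46 0 0 0;-37 52 0 0 0;-47 56 0 0 0;-57 59 0 0 0",
)

```text
clock: 15.7
eef_pos: [0.5503, -0.0392, 0.2082]
eef_rot: [0.707, 0.707, 0.0, 0.0]
wrist_force: [-1.9, 3.8, 1.7]
opening: -0.002
grip_force: 1.7
```

```bash
python3 - <<'E'
from h import *
st();bar(.230,"i")
E
```

```text
[ 0.5503 -0.0392  0.2082] r 0.071 ang 8.3 F [-1.9  3.8  1.7] t 15.7 M [ 0.52  0.37 -0.02]
[[0.001, 1.0, 0.0], [1.0, -0.001, 0.0], [0.0, 0.0, -1.0]] [-0.29  0.39  1.3   0.    1.46 -0.29]
{'top': [261, 264, 267], 'side': [171, 174, 177, 351, 354, 357]}
```

Steady contact, one full clean turn. I'll continue.

Call:
arm_command(
  commands="-11 1 0 0 0;-22 0 0 0 0;-33 -2 0 0 0;-43 -6 0 0 0;-52 -12 0 0 0;-61 -19 0 0 0;-68 -27 0 0 0;-74 -36 0 0 0",
)

```text
clock: 16.6
eef_pos: [0.5132, -0.1131, 0.2082]
eef_rot: [0.707, 0.707, 0.0, 0.0]
wrist_force: [2.3, 2.3, 2.2]
opening: -0.003
grip_force: 1.4
```

Call:
arm_command(
  commands="-4 -10 0 0 0;-7 -21 0 0 0;-8 -32 0 0 0;-7 -43 0 0 0;-5 -53 0 0 0;-1 -64 0 0 0;5 -73 0 0 0;12 -81 0 0 0",
)

```text
clock: 17.4
eef_pos: [0.4321, -0.1, 0.2083]
eef_rot: [0.707, 0.707, -0.0, 0.0]
wrist_force: [3.6, -1.4, 1.2]
opening: 0.002
grip_force: 1.6
```

Call:
arm_command(
  commands="8 -7 0 0 0;18 -13 0 0 0;28 -17 0 0 0;38 -20 0 0 0;49 -21 0 0 0;60 -20 0 0 0;71 -18 0 0 0;81 -14 0 0 0",
)

```text
clock: 18.2
eef_pos: [0.4191, -0.0186, 0.2084]
eef_rot: [0.707, 0.707, -0.0, 0.0]
wrist_force: [0.8, -5.4, 6.3]
opening: 0.002
grip_force: 3.5
```

```bash
python3 - <<'E'
from h import *
st();bar(.2265,"j")
for k in range(10):
    a=153.7-32*k; print(a);circ(a,4,p0=C+.070*np.array([np.cos(np.radians(a)),np.sin(np.radians(a))]))
E
```

```text
[ 0.4191 -0.0186  0.2084] r 0.0683 ang 153.1 F [ 0.8 -5.4  6.3] t 18.2 M [-0.92 -0.09  0.01]
[[0.0, 1.0, 0.0], [1.0, -0.0, -0.001], [-0.001, 0.0, -1.0]] [-0.33  0.15  1.63 -0.    1.36 -0.33]
{'top': [264, 267, 270, 324, 327], 'side': [138, 141, 321, 324, 327]}
153.7
4 2 0 0 0;8 5 0 0 0;12 8 0 0 0;16 11 0 0 0;20 14 0 0 0;23 18 0 0 0;26 22 0 0 0;29 26 0 0 0;
121.69999999999999
2 4 0 0 0;5 9 0 0 0;6 13 0 0 0;8 18 0 0 0;9 23 0 0 0;10 27 0 0 0;10 32 0 0 0;10 37 0 0 0;
89.69999999999999
-0 5 0 0 0;-1 10 0 0 0;-2 15 0 0 0;-3 19 0 0 0;-4 24 0 0 0;-6 28 0 0 0;-8 33 0 0 0;-11 37 0 0 0;
57.69999999999999
-3 4 0 0 0;-6 8 0 0 0;-9 11 0 0 0;-13 15 0 0 0;-16 18 0 0 0;-20 21 0 0 0;-24 23 0 0 0;-29 26 0 0 0;
25.69999999999999
-4 2 0 0 0;-9 4 0 0 0;-14 5 0 0 0;-19 6 0 0 0;-23 7 0 0 0;-28 7 0 0 0;-33 7 0 0 0;-38 7 0 0 0;
-6.300000000000011
-5 -1 0 0 0;-10 -2 0 0 0;-14 -3 0 0 0;-19 -5 0 0 0;-23 -7 0 0 0;-28 -9 0 0 0;-32 -12 0 0 0;-36 -15 0 0 0;
-38.30000000000001
-4 -3 0 0 0;-7 -7 0 0 0;-10 -10 0 0 0;-13 -14 0 0 0;-16 -18 0 0 0;-19 -22 0 0 0;-21 -27 0 0 0;-23 -31 0 0 0;
-70.30000000000001
-1 -5 0 0 0;-3 -9 0 0 0;-3 -14 0 0 0;-4 -19 0 0 0;-4 -24 0 0 0;-4 -29 0 0 0;-3 -34 0 0 0;-2 -39 0 0 0;
-102.30000000000001
1 -5 0 0 0;3 -9 0 0 0;5 -14 0 0 0;7 -18 0 0 0;9 -22 0 0 0;12 -27 0 0 0;15 -30 0 0 0;18 -34 0 0 0;
-134.3
4 -3 0 0 0;7 -6 0 0 0;11 -9 0 0 0;15 -12 0 0 0;20 -14 0 0 0;24 -16 0 0 0;29 -18 0 0 0;34 -19 0 0 0;
```

Call:
arm_command(
  commands="4 2 -1 0 0;8 5 -2 0 0;12 8 -3 0 0;16 11 -4 0 0;20 14 -4 0 0;23 18 -4 0 0;26 22 -4 0 0;29 26 -4 0 0",
)

```text
clock: 19.1
eef_pos: [0.4452, 0.01, 0.212]
eef_rot: [0.707, 0.707, 0.0, -0.0]
wrist_force: [0.4, 0.1, -0.4]
opening: 0.002
grip_force: 0.0
```

```bash
python3 - <<'E'
from h import *
st();bar(.226,"k")
for f in("side0","k_side"):
    im=cv2.imread(f"pics/{f}.png");h=cv2.cvtColor(im,cv2.COLOR_BGR2HSV);print(h[160:195,279,2].tolist())
E
```

```text
[0.4452 0.01   0.212 ] r 0.0689 ang 120.3 F [ 0.4  0.1 -0.4] t 19.1 M [0.03 0.02 0.03]
[[0.001, 1.0, -0.0], [1.0, -0.001, 0.0], [0.0, -0.0, -1.0]] [-0.24  0.2   1.56  0.    1.38 -0.24]
{'top': [261, 264, 267, 270, 318, 321], 'side': [135, 138, 141, 318, 321]}
[76, 68, 69, 94, 102, 90, 81, 74, 235, 227, 219, 217, 219, 222, 226, 221, 140, 125, 128, 128, 128, 127, 126, 125, 127, 104, 75, 56, 81, 86, 68, 73, 78, 132, 154]
[81, 73, 74, 101, 109, 97, 89, 90, 90, 87, 91, 118, 134, 128, 158, 158, 159, 162, 165, 170, 143, 137, 138, 137, 137, 135, 136, 135, 138, 86, 89, 84, 75, 155, 164]
```

```bash
python3 - <<'E'
from h import *
for z in(.206,.214,.222,.23): 
    u=proj("side",(.549,-.0387,z));print(z,u,(u-[200,90])*398/150+[398,0])
s=cv2.imread("pics/k_side.png")[110:230,190:320];d=cv2.imread("pics/g_side.png")[110:230,190:320]
cv2.imwrite("pics/p6.png",np.hstack([cv2.resize(i,None,fx=3.05,fy=3.05,interpolation=cv2.INTER_CUBIC) for i in(d,s)]))
for z in(.2,.212,.222): print((proj("side",(.4179,-.0183,z))-[190,110])*3.05,(proj("side",(.4452,.01,z))-[190,110])*3.05)
E
```

```text
0.206 [300.16001638 171.91651938] [663.75791014 217.35183142]
0.214 [300.13427911 169.43630341] [663.68962058 210.77099172]
0.222 [300.1082244  166.92549636] [663.62048875 204.10898368]
0.23 [300.08184634 164.38352876] [663.55049894 197.3642963 ]
[182.84806967 252.96215732] [192.55644225 217.44512512]
[181.23678056 241.60110382] [191.08636354 206.10146271]
[179.86994251 231.96365253] [189.83999838 196.48405544]
```

View pics/p6.png

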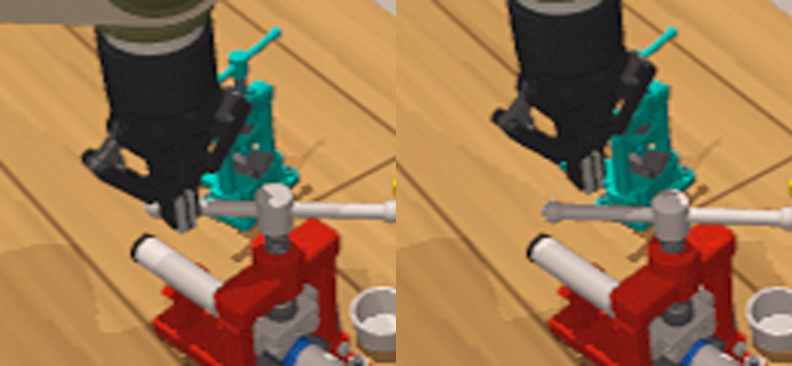

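The crop shows the fingertips at side crop (185,228), only just reaching the bar, and now the bar is behind at (560,210): the fingers were too high and slipped over it. I'll lift, go back behind the bar, and engage about 22 mm deeper.

Call:
arm_command(
  commands="0 0 -45 0 0;-20 -14 -45 0 0;-47 -32 -45 0 0;-47 -32 -10 0 0;-47 -32 22 0 0;-47 -32 22 0 0;-47 -32 22 0 0;-47 -32 22 0 0",
)

```text
clock: 20.0
eef_pos: [0.4137, -0.0375, 0.1917]
eef_rot: [0.707, 0.707, 0.001, 0.001]
wrist_force: [0.5, 0.3, -0.4]
opening: 0.001
grip_force: 0.0
```

```bash
python3 - <<'E'
from h import *
st();bar(.226,"l")
p=C+.070*np.array([np.cos(np.radians(170)),np.sin(np.radians(170))])
for k in range(8):
    a=170-32*k; print(a);circ(a,4,p0=C+.070*np.array([np.cos(np.radians(a)),np.sin(np.radians(a))]))
E
```

```text
[ 0.4137 -0.0375  0.1917] r 0.0674 ang 169.7 F [ 0.5  0.3 -0.4] t 20.0 M [-0.01 -0.03  0.01]
[[0.0, 1.0, 0.003], [1.0, -0.0, -0.001], [-0.001, 0.003, -1.0]] [-0.38  0.16  1.67 -0.    1.3  -0.38]
{'top': [264, 267, 270, 318, 321], 'side': [318, 321]}
170
5 1 0 0 0;9 2 0 0 0;14 4 0 0 0;19 6 0 0 0;23 8 0 0 0;27 11 0 0 0;31 14 0 0 0;35 17 0 0 0;
138
4 3 0 0 0;7 7 0 0 0;10 11 0 0 0;13 15 0 0 0;15 19 0 0 0;17 24 0 0 0;19 28 0 0 0;20 33 0 0 0;
106
1 5 0 0 0;2 10 0 0 0;3 14 0 0 0;3 19 0 0 0;3 24 0 0 0;2 29 0 0 0;1 34 0 0 0;0 39 0 0 0;
74
-2 5 0 0 0;-3 9 0 0 0;-5 14 0 0 0;-8 18 0 0 0;-11 22 0 0 0;-14 26 0 0 0;-17 29 0 0 0;-20 33 0 0 0;
42
-4 3 0 0 0;-8 6 0 0 0;-12 9 0 0 0;-16 11 0 0 0;-21 13 0 0 0;-25 15 0 0 0;-30 16 0 0 0;-35 17 0 0 0;
10
-5 1 0 0 0;-10 1 0 0 0;-15 1 0 0 0;-19 1 0 0 0;-24 0 0 0 0;-29 -1 0 0 0;-34 -2 0 0 0;-38 -4 0 0 0;
-22
-4 -2 0 0 0;-9 -4 0 0 0;-13 -7 0 0 0;-17 -10 0 0 0;-21 -13 0 0 0;-24 -16 0 0 0;-27 -20 0 0 0;-30 -24 0 0 0;
-54
-3 -4 0 0 0;-5 -8 0 0 0;-7 -13 0 0 0;-9 -17 0 0 0;-11 -22 0 0 0;-12 -27 0 0 0;-13 -31 0 0 0;-13 -36 0 0 0;
```

Call:
arm_command(
  commands="5 1 0 0 0;9 2 0 0 0;14 4 0 0 0;19 6 0 0 0;23 8 0 0 0;27 11 0 0 0;31 14 0 0 0;35 17 0 0 0",
)

```text
clock: 20.9
eef_pos: [0.4299, -0.0027, 0.1901]
eef_rot: [0.707, 0.707, -0.001, 0.0]
wrist_force: [-2.3, -6.2, 2.0]
opening: -0.0
grip_force: 2.6
```

```bash
python3 - <<'E'
from h import *
st();bar(.226,"m")
E
```

```text
[ 0.4299 -0.0027  0.1901] r 0.0686 ang 136.9 F [-2.3 -6.2  2. ] t 20.9 M [-0.92  0.42 -0.02]
[[0.001, 1.0, -0.001], [1.0, -0.001, -0.002], [-0.002, -0.001, -1.0]] [-0.28  0.19  1.64 -0.    1.31 -0.28]
{'top': [261, 264, 267, 270, 300, 303], 'side': [300, 303, 306]}
```

Call:
arm_command(
  commands="4 3 0 0 0;7 7 0 0 0;10 11 0 0 0;13 15 0 0 0;15 19 0 0 0;17 24 0 0 0;19 28 0 0 0;20 33 0 0 0",
)

```text
clock: 21.8
eef_pos: [0.4616, 0.0178, 0.1897]
eef_rot: [0.707, 0.707, -0.001, -0.001]
wrist_force: [-7.9, -4.0, 0.7]
opening: -0.002
grip_force: 3.5
```

```bash
python3 - <<'E'
from h import *
st();bar(.225,"n")
E
```

```text
[0.4616 0.0178 0.1897] r 0.0697 ang 105.3 F [-7.9 -4.   0.7] t 21.8 M [-0.58  1.09 -0.08]
[[0.001, 1.0, -0.004], [1.0, -0.001, -0.0], [-0.0, -0.004, -1.0]] [-0.22  0.25  1.56 -0.    1.33 -0.22]
{'top': [264, 267, 270, 273], 'side': [84, 267, 270, 273]}
```

The force is rising, so the jaw is beginning to bite. I'll continue.

Call:
arm_command(
  commands="1 5 0 0 0;2 10 0 0 0;3 14 0 0 0;3 19 0 0 0;3 24 0 0 0;2 29 0 0 0;1 34 0 0 0;0 39 0 0 0",
)

```text
clock: 22.7
eef_pos: [0.4996, 0.0184, 0.1889]
eef_rot: [0.707, 0.707, -0.002, -0.003]
wrist_force: [-8.7, -0.2, -1.4]
opening: 0.002
grip_force: 3.7
```

```bash
python3 - <<'E'
from h import *
st();bar(.225,"o")
E
```

```text
[0.4996 0.0184 0.1889] r 0.0706 ang 73.9 F [-8.7 -0.2 -1.4] t 22.7 M [-0.    1.45 -0.06]
[[0.0, 1.0, -0.007], [1.0, -0.0, 0.002], [0.002, -0.007, -1.0]] [-0.2   0.32  1.47  0.    1.37 -0.2 ]
{'top': [234, 237, 240, 264], 'side': [54, 57, 63, 237, 240]}
```

Call:
arm_command(
  commands="-2 5 0 0 0;-3 9 0 0 0;-5 14 0 0 0;-8 18 0 0 0;-8 18 0 0 0;-8 18 0 0 0;-8 18 0 0 0;-8 18 0 0 0",
)

```text
clock: 23.6
eef_pos: [0.518, 0.0107, 0.1891]
eef_rot: [0.707, 0.707, -0.001, -0.003]
wrist_force: [-6.0, 1.5, -1.9]
opening: -0.002
grip_force: 2.7
```

```bash
python3 - <<'E'
from h import *
st();bar(.224,"p")
E
```

```text
[0.518  0.0107 0.1891] r 0.0712 ang 57.7 F [-6.   1.5 -1.9] t 23.6 M [0.2  1.01 0.  ]
[[0.0, 1.0, -0.005], [1.0, -0.0, 0.002], [0.002, -0.005, -1.0]] [-0.21  0.35  1.42  0.    1.38 -0.21]
{'top': [219, 222, 264, 267], 'side': [39, 42, 45, 222]}
```

```bash
python3 - <<'E'
from h import *
for k in range(6):
    a=58-32*k; print(a);circ(a,4,p0=C+.070*np.array([np.cos(np.radians(a)),np.sin(np.radians(a))]))
E
```

```text
58
-3 4 0 0 0;-6 8 0 0 0;-9 12 0 0 0;-13 15 0 0 0;-16 18 0 0 0;-20 21 0 0 0;-24 24 0 0 0;-29 26 0 0 0;
26
-4 2 0 0 0;-9 4 0 0 0;-14 5 0 0 0;-19 6 0 0 0;-23 7 0 0 0;-28 7 0 0 0;-33 7 0 0 0;-38 7 0 0 0;
-6
-5 -1 0 0 0;-10 -2 0 0 0;-14 -3 0 0 0;-19 -5 0 0 0;-23 -7 0 0 0;-28 -9 0 0 0;-32 -12 0 0 0;-36 -14 0 0 0;
-38
-4 -3 0 0 0;-7 -7 0 0 0;-11 -10 0 0 0;-14 -14 0 0 0;-16 -18 0 0 0;-19 -22 0 0 0;-21 -27 0 0 0;-23 -31 0 0 0;
-70
-2 -5 0 0 0;-3 -9 0 0 0;-4 -14 0 0 0;-4 -19 0 0 0;-4 -24 0 0 0;-4 -29 0 0 0;-4 -34 0 0 0;-3 -38 0 0 0;
-102
1 -5 0 0 0;3 -9 0 0 0;5 -14 0 0 0;7 -18 0 0 0;9 -23 0 0 0;12 -27 0 0 0;15 -30 0 0 0;18 -34 0 0 0;
```

Call:
arm_command(
  commands="-3 4 0 0 0;-6 8 0 0 0;-9 12 0 0 0;-12 15 0 0 0;-16 18 0 0 0;-20 21 0 0 0;-24 24 0 0 0;-29 26 0 0 0",
)

```text
clock: 24.5
eef_pos: [0.5433, -0.0169, 0.1884]
eef_rot: [0.707, 0.707, -0.001, -0.005]
wrist_force: [-7.0, 9.5, -3.3]
opening: -0.003
grip_force: 5.1
```

```bash
python3 - <<'E'
from h import *
st();bar(.224,"q")
E
```

```text
[ 0.5433 -0.0169  0.1884] r 0.0712 ang 27.2 F [-7.   9.5 -3.3] t 24.5 M [ 1.49  1.15 -0.06]
[[-0.001, 1.0, -0.008], [1.0, 0.001, 0.005], [0.005, -0.008, -1.0]] [-0.25  0.39  1.35  0.    1.41 -0.25]
{'top': [189, 192, 264, 267], 'side': [9, 12, 15, 189, 192, 195]}
```

Force is 12 N and rising. I'll continue.

Call:
arm_command(
  commands="-4 2 0 0 0;-9 4 0 0 0;-14 5 0 0 0;-19 6 0 0 0;-23 7 0 0 0;-28 7 0 0 0;-33 7 0 0 0;-38 7 0 0 0",
)

```text
clock: 25.4
eef_pos: [0.5514, -0.0538, 0.1893]
eef_rot: [0.707, 0.707, 0.001, -0.004]
wrist_force: [-5.3, 15.3, 0.5]
opening: -0.001
grip_force: 6.4
```

```bash
python3 - <<'E'
from h import *
st();bar(.223,"r")
E
```

```text
[ 0.5514 -0.0538  0.1893] r 0.0716 ang -3.4 F [-5.3 15.3  0.5] t 25.4 M [ 2.47  0.89 -0.11]
[[-0.001, 1.0, -0.004], [1.0, 0.001, 0.007], [0.007, -0.004, -1.0]] [-0.31  0.41  1.32  0.01  1.42 -0.32]
{'top': [264, 267], 'side': [156, 159, 162, 339, 342, 345, 348]}
```

Call:
arm_command(
  commands="-5 -1 0 0 0;-10 -2 0 0 0;-14 -3 0 0 0;-19 -5 0 0 0;-19 -5 0 0 0;-19 -5 0 0 0;-19 -5 0 0 0;-19 -5 0 0 0",
)

```text
clock: 26.3
eef_pos: [0.5475, -0.0733, 0.1897]
eef_rot: [0.707, 0.707, 0.002, -0.002]
wrist_force: [-0.4, 10.8, 0.6]
opening: 0.003
grip_force: 4.7
```

```bash
python3 - <<'E'
from h import *
st();bar(.223,"s")
E
```

```text
[ 0.5475 -0.0733  0.1897] r 0.0716 ang -19.4 F [-0.4 10.8  0.6] t 26.3 M [ 1.83  0.03 -0.19]
[[-0.001, 1.0, -0.001], [1.0, 0.001, 0.006], [0.006, -0.001, -1.0]] [-0.35  0.4   1.33  0.01  1.42 -0.35]
{'top': [], 'side': [141, 144, 147, 324, 327, 330]}
```

```bash
python3 - <<'E'
from h import *
for k in range(4):
    a=-22-32*k; print(a);circ(a,4,p0=C+.070*np.array([np.cos(np.radians(a)),np.sin(np.radians(a))]))
E
```

```text
-22
-4 -2 0 0 0;-9 -4 0 0 0;-13 -7 0 0 0;-17 -10 0 0 0;-21 -13 0 0 0;-24 -16 0 0 0;-27 -20 0 0 0;-30 -24 0 0 0;
-54
-3 -4 0 0 0;-5 -8 0 0 0;-7 -13 0 0 0;-9 -17 0 0 0;-11 -22 0 0 0;-12 -27 0 0 0;-13 -31 0 0 0;-13 -36 0 0 0;
-86
-0 -5 0 0 0;0 -10 0 0 0;1 -15 0 0 0;1 -19 0 0 0;3 -24 0 0 0;4 -29 0 0 0;6 -33 0 0 0;8 -38 0 0 0;
-118
2 -4 0 0 0;5 -8 0 0 0;8 -12 0 0 0;11 -16 0 0 0;15 -19 0 0 0;19 -22 0 0 0;23 -25 0 0 0;27 -28 0 0 0;
```

Call:
arm_command(
  commands="-4 -2 0 0 0;-9 -4 0 0 0;-13 -7 0 0 0;-17 -10 0 0 0;-21 -13 0 0 0;-24 -16 0 0 0;-24 -16 0 0 0;-24 -16 0 0 0",
)

```text
clock: 27.2
eef_pos: [0.5328, -0.0973, 0.1902]
eef_rot: [0.707, 0.707, 0.003, -0.001]
wrist_force: [4.8, 13.2, 0.6]
opening: 0.003
grip_force: 5.6
```

```bash
python3 - <<'E'
from h import *
st();bar(.223,"t")
for f in("side0","k_side","t_side"):
    im=cv2.imread(f"pics/{f}.png");h=cv2.cvtColor(im,cv2.COLOR_BGR2HSV);print(h[164:200,279,2].tolist())
E
```

```text
[ 0.5328 -0.0973  0.1902] r 0.0712 ang -42.1 F [ 4.8 13.2  0.6] t 27.2 M [ 2.08 -0.83 -0.16]
[[-0.001, 1.0, 0.003], [1.0, 0.001, 0.006], [0.006, 0.003, -1.0]] [-0.4   0.38  1.36  0.01  1.4  -0.4 ]
{'top': [], 'side': [117, 120, 123, 300, 303, 306]}
[102, 90, 81, 74, 235, 227, 219, 217, 219, 222, 226, 221, 140, 125, 128, 128, 128, 127, 126, 125, 127, 104, 75, 56, 81, 86, 68, 73, 78, 132, 154, 154, 161, 134, 129, 129]
[109, 97, 89, 90, 90, 87, 91, 118, 134, 128, 158, 158, 159, 162, 165, 170, 143, 137, 138, 137, 137, 135, 136, 135, 138, 86, 89, 84, 75, 155, 164, 163, 170, 141, 137, 136]
[111, 100, 91, 90, 91, 89, 93, 118, 134, 226, 214, 210, 208, 211, 215, 219, 220, 140, 131, 132, 131, 130, 131, 131, 131, 136, 80, 80, 79, 108, 130, 129, 192, 137, 129, 129]
```

Call:
arm_command(
  commands="-3 -3 0 0 0;-6 -7 0 0 0;-8 -11 0 0 0;-10 -15 0 0 0;-12 -20 0 0 0;-14 -24 0 0 0;-15 -29 0 0 0;-16 -34 0 0 0",
)

```text
clock: 28.1
eef_pos: [0.5011, -0.1149, 0.1909]
eef_rot: [0.707, 0.707, 0.004, 0.002]
wrist_force: [15.5, 8.5, -0.8]
opening: -0.003
grip_force: 7.8
```

```bash
python3 - <<'E'
from h import *
st();bar(.222,"u")
E
```

```text
[ 0.5011 -0.1149  0.1909] r 0.0687 ang -72.2 F [15.5  8.5 -0.8] t 28.1 M [ 1.38 -2.56 -0.1 ]
[[-0.0, 1.0, 0.009], [1.0, 0.0, 0.002], [0.002, 0.009, -1.0]] [-0.46  0.33  1.44  0.01  1.37 -0.46]
{'top': [], 'side': [87, 90, 93, 270, 273, 276]}
```

Call:
arm_command(
  commands="-1 -5 0 0 0;-1 -10 0 0 0;-1 -15 0 0 0;-1 -20 0 0 0;-1 -24 0 0 0;0 -29 0 0 0;1 -34 0 0 0;3 -38 0 0 0",
)

```text
clock: 29.0
eef_pos: [0.4643, -0.1145, 0.1914]
eef_rot: [0.707, 0.707, 0.003, 0.005]
wrist_force: [19.4, -5.0, -3.4]
opening: -0.001
grip_force: 8.4
```

```bash
python3 - <<'E'
from h import *
st();bar(.221,"v")
E
```

```text
[ 0.4643 -0.1145  0.1914] r 0.0668 ang -103.6 F [19.4 -5.  -3.4] t 29.0 M [-0.83 -3.24 -0.04]
[[0.001, 1.0, 0.012], [1.0, -0.001, -0.003], [-0.003, 0.012, -1.0]] [-0.49  0.27  1.53  0.    1.33 -0.49]
{'top': [60, 63], 'side': []}
```

```bash
python3 - <<'E'
from h import *
q=np.array([.4609,-.1158])
for a0 in(-106,-130): circ(a0,3,r=.072,p0=C+.070*np.array([np.cos(np.radians(a0)),np.sin(np.radians(a0))]))
E
```

```text
-1 -4 0 0 0;1 -8 0 0 0;2 -11 0 0 0;4 -15 0 0 0;6 -18 0 0 0;8 -21 0 0 0;10 -24 0 0 0;12 -27 0 0 0;
1 -4 0 0 0;4 -7 0 0 0;6 -9 0 0 0;9 -12 0 0 0;12 -14 0 0 0;15 -16 0 0 0;19 -18 0 0 0;22 -20 0 0 0;
```

Call:
arm_command(
  commands="0 -5 0 0 0;1 -9 0 0 0;3 -13 0 0 0;5 -16 0 0 0;6 -20 0 0 0;8 -24 0 0 0;11 -28 0 0 0;13 -31 0 0 0",
)

```text
clock: 29.9
eef_pos: [0.4363, -0.104, 0.1924]
eef_rot: [0.708, 0.706, 0.004, 0.01]
wrist_force: [33.0, -22.5, -7.1]
opening: 0.003
grip_force: 18.3
```

```bash
python3 - <<'E'
from h import *
st();bar(.221,"w")
E
```

```text
[ 0.4363 -0.104   0.1924] r 0.0698 ang -128.7 F [ 33.  -22.5  -7.1] t 29.9 M [-3.82 -5.29 -0.13]
[[0.002, 1.0, 0.02], [1.0, -0.002, -0.009], [-0.009, 0.02, -1.0]] [-0.5   0.21  1.61  0.    1.3  -0.5 ]
{'top': [39, 42, 111, 114, 243, 246], 'side': []}
```

The force jumped to 40 N, so the handle is stiffening. I'll push a bit further and then hold.

Call:
arm_command(
  commands="1 -2 0 0 0;3 -4 0 0 0;5 -6 0 0 0;7 -8 0 0 0;8 -9 0 0 0;8 -9 0 0 0;8 -9 0 0 0;8 -9 0 0 0",
)

```text
clock: 30.8
eef_pos: [0.4336, -0.1037, 0.1947]
eef_rot: [0.708, 0.706, 0.003, 0.021]
wrist_force: [51.6, -46.0, -17.4]
opening: -0.0
grip_force: 32.9
```

```bash
python3 - <<'E'
from h import *
st();bar(.221,"x")
E
```

```text
[ 0.4336 -0.1037  0.1947] r 0.0713 ang -130.6 F [ 51.6 -46.  -17.4] t 30.8 M [-7.89 -8.48 -0.16]
[[0.004, 0.999, 0.035], [1.0, -0.003, -0.025], [-0.025, 0.035, -0.999]] [-0.5   0.19  1.62 -0.01  1.28 -0.49]
{'top': [39, 42, 234], 'side': []}
```

Stalled at about 69 N, roughly 4.8 N·m. I'll back off gently and lift clear.

Call:
arm_command(
  commands="-8 9 0 0 0;-15 16 0 0 0;-22 24 0 0 0;-28 32 0 0 0;-28 32 -30 0 0;-28 32 -70 0 0;-28 32 -110 0 0;-28 32 -110 0 0",
)

```text
clock: 31.7
eef_pos: [0.4534, -0.1207, 0.3049]
eef_rot: [0.707, 0.707, 0.002, 0.004]
wrist_force: [0.6, 0.2, 0.1]
opening: -0.001
grip_force: 0.0
```

Call:
arm_command(
  commands="-20 -45 0 0 0;-40 -90 0 0 0;-60 -130 0 0 0;-80 -150 0 0 0;-100 -150 0 0 0;-120 -150 0 0 0;-120 -150 0 0 0;-120 -150 0 0 0",
)

```text
clock: 32.5
eef_pos: [0.3017, -0.2397, 0.2996]
eef_rot: [0.707, 0.707, 0.0, -0.001]
wrist_force: [-0.2, 0.6, -0.9]
opening: -0.003
grip_force: 0.0
```

```bash
python3 - <<'E'
from h import *
st();bar(.221,"y")
t=cv2.imread("pics/y_top.png")[165:285,215:395];s=cv2.imread("pics/y_side.png")[140:260,200:380]
cv2.imwrite("pics/p7.png",np.hstack([cv2.resize(i,None,fx=2.2,fy=2.2,interpolation=cv2.INTER_CUBIC) for i in(t,s)]))
t=cv2.imread("pics/y_top.png").astype(np.float32);N=np.array([U[1],-U[0]])
for s in list(np.arange(-.032,-.014,.002))+list(np.arange(.02,.034,.002)):
    print(round(s,3),[int(np.dot(cv2.getRectSubPix(t,(1,1),tuple(map(float,proj("top",(*(C+U*s+N*n),.078+np.sqrt(.014**2-n**2))))))[0,0],[1,0,-1])) for n in np.arange(-.009,.010,.003)])
im=cv2.imread("pics/y_side.png");print(cv2.cvtColor(im,cv2.COLOR_BGR2HSV)[164:200,279,2].tolist())
E
```

```text
[ 0.3017 -0.2397  0.2996] r 0.2607 ang -133.1 F [-0.2  0.6 -0.9] t 32.5 M [ 0.04 -0.02  0.01]
[[0.001, 1.0, -0.0], [1.0, -0.001, 0.001], [0.001, -0.0, -1.0]] [-0.98  0.02  1.51  0.    1.61 -0.98]
{'top': [99, 102, 105, 108, 111, 114, 117, 264, 267, 270, 273, 276, 279, 282, 285], 'side': [285, 288]}
-0.032 [-6, -7, -7, -7, -6, -6, -4]
-0.03 [-8, -7, -6, -7, -6, -6, -4]
-0.028 [-6, -7, -5, -6, -5, -5, -5]
-0.026 [12, 4, -2, 7, 12, 2, -3]
-0.024 [46, 49, 51, 47, 44, 36, 37]
-0.022 [78, 79, 73, 76, 73, 64, 59]
-0.02 [71, 74, 72, 76, 72, 59, 38]
-0.018 [52, 55, 52, 32, 0, -32, -28]
-0.016 [6, 8, -5, -38, -60, -70, -62]
0.02 [-69, -51, -82, -105, -88, -83, -61]
0.022 [26, 17, 13, -32, -57, -68, -60]
0.024 [65, 70, 78, 72, 43, -22, -30]
0.026 [54, 61, 81, 91, 76, 79, 46]
0.028 [21, 17, 37, 46, 38, 26, 10]
0.03 [-5, -3, 11, 5, -5, -11, -4]
0.032 [-6, -7, 3, 5, -4, -10, -7]
0.034 [-5, -9, 2, 5, -3, -9, -6]
[112, 101, 92, 92, 92, 91, 95, 116, 190, 235, 232, 231, 232, 234, 236, 249, 161, 139, 139, 140, 140, 142, 106, 63, 68, 98, 56, 55, 64, 65, 62, 64, 63, 63, 63, 59]
```

View pics/p7.png

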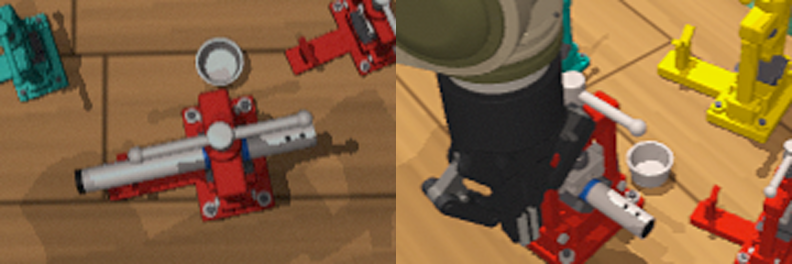

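The arm is clear. The tape shows evenly on both sides of the jaw (top crop x≈208 and 245, centre about 1 mm off). The handle sprang back to rest at about 105°/285°, as the task said it might, with balls at (135,155) and (305,118). I'll check that it's at rest, then hand in.

Call:
arm_command(
  commands="0 0 0 0 0;0 0 0 0 0;0 0 0 0 0;0 0 0 0 0;0 0 0 0 0;0 0 0 0 0;0 0 0 0 0;0 0 0 0 0",
)

```text
clock: 33.4
eef_pos: [0.3017, -0.2402, 0.3001]
eef_rot: [0.707, 0.707, -0.0, 0.0]
wrist_force: [0.6, 0.8, -0.8]
opening: 0.001
grip_force: 0.0
```

```bash
python3 - <<'E'
from h import *
bar(.221,"z")
a,b=[cv2.imread(f"pics/{k}_top.png")[165:285,215:395].astype(int) for k in "yz"];d=np.abs(a-b).max(2);print((d>40).sum())
if (d>40).sum()<25: print(ctrl.hand_in())
E
```

```text
{'top': [99, 102, 105, 108, 111, 114, 117, 264, 267, 270, 273, 276, 279, 282, 285], 'side': [285, 288]}
0
the job is handed in; nothing more can be done
None
```

I handed the job in at about 33 s: the tape is centred under the jaw to within about 2 mm, and I screwed the handle down until it stalled. After I let go, the handle sprang back about 65° and stayed at rest; I could not measure the jaw's clamping force directly, and the hand-in returned no verdict.

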